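Find the can that holds the objective and stand it by the eyepiece

TASK

Two identical small black capped cans stand on the worktop; one holds a microscope objective and is heavy, the other is empty and light, and only lifting tells which. Stand the heavy can upright in the free round recess of the wooden stand that holds the eyepiece, and leave the empty can standing upright on the worktop, away from the stand. Set the cans down rather than dropping or toppling them, and leave the eyepiece in its own recess.

Things in the scene. Friction and masses are not known exactly. Their poses are not given: they have to be found in the camera images.
- can_a_mid (a point): centre, half-way up (28.5 mm above its underside), of one of two identical upright loose black round cans with black screw caps (fixed on), 38 mm in diameter, 57 mm tall; z up along the can's axis. One of the two cans (it may be this or the other) weighs about 0.36 kg (0.32 to 0.40), the other about 0.05 kg. They stand on the worktop 0.13 m or more apart, with low tweezers (9 mm high) lying between them. Grip across the 38 mm body
- can_b_mid (a point): the same point of the other, identical can
- free_recess (a point): centre of the floor of the free round recess in the fixed light-wood stand (80 x 170 x 18 mm high, top at z = 18 mm, long side along the stand's y axis). The recess is 58 mm wide and 12 mm deep; its floor is 6 mm above the worktop, so that a can standing in it has its centre 34.5 mm above the worktop. z up, y along the stand's long side; the second recess, with the eyepiece in it, lies 90 mm away toward the stand's -y
- eyepiece_mid (a point): centre of the loose black microscope eyepiece (34 mm in diameter, 48 mm tall, centre 24 mm above its underside) standing in the stand's second recess; a bystander, not to be moved

How it is judged:
At the end, for the whole second after the job is handed in: The heavy can (over 2 N on the stand) stands upright within 10 degrees in the free recess, centre within 16 mm, on its floor within 5 mm; the empty one upright on the worktop over 60 mm from the recess centre; both at rest; the eyepiece upright and within 25 mm of its start (((contact force between can_a and stand above 2 N and horizontal distance between can_a_mid and free_recess below 0.016 m and height (world z) of can_a_mid between 0.03 and 0.04 m and height (world z) of can_b_mid between 0.023 and 0.034 m and horizontal distance between can_b_mid and free_recess above 0.06 m) or (contact force between can_b and stand above 2 N and horizontal distance between can_b_mid and free_recess below 0.016 m and height (world z) of can_b_mid between 0.03 and 0.04 m and height (world z) of can_a_mid between 0.023 and 0.034 m and horizontal distance between can_a_mid and free_recess above 0.06 m)) and angle between each of can_a_mid, can_b_mid, eyepiece_mid's own z axis and vertical below 0.17 rad and linear speed of each of can_a, can_b below 0.02 m/s and distance of eyepiece_mid from where it was at the start of the episode below 0.025 m); the robot touches nothing.
It fails at once if a can is dropped (falls free more than 35 mm above its support) ((height (world z) of can_a_mid above 0.07 m and contact force between can_a and anything else below 0.01 N) or (height (world z) of can_b_mid above 0.07 m and contact force between can_b and anything else below 0.01 N)).
It fails at once if a can is knocked over (angle between any of can_a_mid, can_b_mid's own z axis and vertical above 0.8 rad).
It also fails if it takes over 51 s, if anything falls off the work surface, if the arm or the gripper's body presses on something with over 40 N, if the wrist force passes 120 N, or if a joint passes its speed limit or range.

ROBOT

A 6-joint arm with a two-finger parallel gripper is mounted at the origin on a cart in front of the work surface, level with it; the furniture and walls round the work are solid. World frame = base frame: x ahead of the robot, y to its left, z up, the work surface at z = 0. Lengths are in m, angles in rad, forces in N, time in s.
With the tool pointing down it reaches from about 0.375 to 0.9 m from the base axis. Payload 3.1 kg.
Tool frame: the origin (TCP) lies at the very end of the fingers, on their centre line; the grasp point (between the pads) lies 19 mm behind it; z points along the fingers, x is the direction in which the jaws open and shut, and the axes are right-handed (so a half turn about z gives the same grasp; the last joint's range is limited). The gripper opens to 85 mm and grips with 20 to 120 N. Pads are 22 mm wide; open, the fingers measure 114 mm over their backs; the gripper's body (76 mm by 85 mm) begins 54 mm behind the grasp point. The pads swing forward as they close: fully open they stand 13 mm farther back than shut.
Start: joints at [1.01, 0.527, 1.433, -0, 1.181, -0.178], TCP at [0.233, 0.58, 0.231] pointing down, gripper open.
Joint ranges: [-3.08, 3.08], [-0.75, 2.2], [0.22, 2.44], [-1.43, 4.57], [0, 2.65], [-2.85, 2.85]. Speed limits (rad/s): [2.79, 2.79, 3.14, 3.14, 3.14, 3.14].

INTERFACE

Orientations are given as a unit quaternion [x, y, z, w].
In Python, from station import ctrl, vision, spotter gives the robot as it stands.
- The arm moves only by the tool play_rows, never from a script. Its argument "motion" is one flat list of numbers, 7 for each row, row after row: the shift along the tool's x, y, z in m, then the turn, a rotation vector about the tool's x, y, z in rad, then the finger opening in m, from 0 to 0.0854. In form: [tx, ty, tz, rx, ry, rz, claw, tx, ty, tz, rx, ry, rz, claw, ...]. A call has 1 to 20 rows; each row shifts and turns the pose as measured when the row begins, along the tool's axes as they then stand; what a row does not reach is not made up. A row lasts 1/8 s, in which the tool goes at most 62.5 mm and 10.7 degrees, less where a joint would pass 70% of its speed; a pose out of reach is approached as far as the arm can. A call is refused whole if a number of a shift passes 0.0625 or a number of a turn 0.188, either way. A call with a gripper value outside its range is refused whole. The fingers move at their own pace and stop on an object; the grip force is fixed at half the most. Time passes only in rows, so rows that do not move let the fingers close. It gives the time, the measured TCP pose, the force and the opening at its end, in the units of the state.
- ctrl.observe(): the state, without advancing time (a new reading comes with each control period).
- vision.camera(name): name is "scene" or "side" or "wrist"; returns a dict with "img" (420x560x3 uint8, red, green, blue), "K" (3x3 intrinsics, pixels), "k1" (the pictures are not rectified: a ray, as slopes to the right and down, at radius r is drawn at 1 + k1 r^2 times it, then the intrinsics apply), "R" (3x3) and "t" (3): a world point X has camera coordinates R X + t; the wrist camera has in their place "T_tool_cam" (4x4, takes a point from camera to tool coordinates, whose origin is the TCP and whose axes are the tool frame's). Camera axes: x right, y down, z forward; pixel columns grow to the right and rows downward; lengths in m; the calibration is good to about 2 mm. A picture is of the moment at which its call begins: read the wrist's pose just before it. There is no depth.
- ctrl.sign_off(): hands the job in, once; it reports no verdict.
Trained networks look in a picture, given as the dict that the camera call returned (one of the last four; its "shot" number tells which), for a name from the list of things; names that differ only in an ending like _2 or _b are one class to them, and where a whole thing is asked for, a point or a joint stands for the part that bears it (a point fixed in the world has none). Each returns a list of dicts, best first, with "p" (0 to 1); they miss things now and then, are a little off and sometimes report something else, mostly with a low value. They report only what shows in the picture. A call takes as long as a camera call.
- spotter.outline_of(picture, name): "region" (420x560 bool, what is visible of it) and "location" ([column, row] in pixels, amid what is visible of it).
The state is a dict: "t": time; "q": joint angles; "joint_vel": joint speeds; "joint_efforts": joint torques, N m; "position": TCP position; "ee_rot": TCP orientation; "ft_force": force on the tool from outside, world axes, zero at the start; "wrist_torque": the same for the moment, N m; "finger_gap": finger opening in m.
Only numpy, scipy, OpenCV 4.12 (cv2) and the standard library are available. Lean on these libraries where they do the work, as an engineer would, in place of code of your own. Each camera call takes 0.05 s, during which the arm holds its last target. There are 200 camera calls.

## Working session

There is one attempt and no reset: what is moved stays moved. The work goes in short steps, Python scripts to look and compute and a tool call to move; the robot and the scene stay as the last step left them, time stands still between calls to the robot, and variables do not carry over. Pictures are saved under pics/ and viewed, about 8 in all and at most 12, crops included, and the job is handed in when it is done.

Besides the shell and the picture viewer there is one more tool, called after "Request:" as name(argument=value, ...) on one line, values as JSON. play_rows: Moves the arm, as the interface text tells. Its arguments: {"type":"object","properties":{"motion":{"type":"array"}},"required":["motion"]}

```bash
mkdir -p pics
cat > h.py <<'E'
import numpy as np, cv2
from station import ctrl, vision, spotter
from scipy.spatial.transform import Rotation as Ro
def ray(p,px,s=None):
    K=p["K"]; d=np.array([p["k1"],0,0,0,0],float)
    # model: drawn = (1+k1 r^2)*slope -> OpenCV k1
    u=cv2.undistortPoints(np.array([[px]],float),K,d)[0,0]
    v=np.array([u[0],u[1],1.])
    if "R" in p: R=np.array(p["R"]);t=np.array(p["t"]);return -R.T@t,R.T@v
    T=np.array(p["T_tool_cam"]);Rw=Ro.from_quat(s["ee_rot"]).as_matrix()
    return Rw@T[:3,3]+np.array(s["position"]),Rw@T[:3,:3]@v
def at(p,px,z,s=None):
    c,d=ray(p,px,s); return (c+d*(z-c[2])/d[2]).round(4)
E
python3 - <<'E'
from h import *
s=ctrl.observe();print(s)
for n in ["scene","side","wrist"]:
    s=ctrl.observe();p=vision.camera(n);cv2.imwrite(f"pics/{n}0.png",p["img"][:,:,::-1])
    print(n,p["K"],p["k1"],p.get("R"),p.get("t"),p.get("T_tool_cam"))
    for o,z in [("can_a_mid",.0285),("eyepiece_mid",.03),("free_recess",.006)]:
        for r in spotter.outline_of(p,o): print(o,round(r["p"],2),r["location"],r["region"].sum(),at(p,r["location"],z,s))
a=[cv2.imread(f"pics/{n}0.png") for n in ["scene","side","wrist"]]
g=np.vstack([np.hstack(a[:2]),np.hstack([a[2],a[2]*0])]);cv2.imwrite("pics/all0.png",cv2.resize(g,(800,600),interpolation=cv2.INTER_AREA))
E
```

```text
{'t': 0.0, 'q': array([ 1.01048006e+00,  5.28465844e-01,  1.43391413e+00, -8.31396711e-06,
        1.18136285e+00, -1.78500874e-01]), 'joint_vel': array([ 6.74962183e-05, -3.37265538e-04,  1.72390747e-03, -6.50511168e-04,
        9.09454244e-04, -6.56887064e-04]), 'joint_efforts': array([-5.27598513e-04, -4.42334890e+01, -1.78030103e+01, -2.40239997e-04,
        8.24905612e-03,  1.62962567e-05]), 'position': array([0.23246933, 0.57939051, 0.23033004]), 'ee_rot': array([ 8.28432624e-01,  5.60087700e-01, -9.81845478e-04,  4.37953212e-04]), 'ft_force': array([-0.35021895,  0.44811739,  0.37190561]), 'wrist_torque': array([0.03669802, 0.02705118, 0.00453947]), 'finger_gap': 0.08554198618776897}
scene [[464.2816588    0.         276.65944594]
 [  0.         464.2816588  210.10891248]
 [  0.           0.           1.        ]] -0.04589638918834564 [[ 0.9802737   0.19724184  0.01261434]
 [ 0.10420133 -0.46152876 -0.88098427]
 [-0.16794508  0.86492014 -0.47297737]] [-0.48684942  0.00854746  1.00274982] None
can_a_mid 0.88 [274.7, 202.0] 503 [0.4702 0.1083 0.0285]
eyepiece_mid 0.76 [232.5, 26
[... 384 characters left out ...]
.15487103  0.98377975] None
can_a_mid 0.85 [255.5, 226.4] 409 [0.4676 0.1026 0.0285]
can_a_mid 0.44 [231.6, 183.2] 300 [0.4394 0.3401 0.0285]
eyepiece_mid 0.86 [271.7, 290.8] 406 [ 0.4608 -0.139   0.03  ]
free_recess 0.61 [262.8, 291.7] 2141 [ 0.4487 -0.1081  0.006 ]
wrist [[349.21382556   0.         276.22484042]
 [  0.         349.21382556 210.00559674]
 [  0.           0.           1.        ]] 0.008553826219528061 None None [[ 9.99999951e-01  2.70607101e-04 -1.54324134e-04 -4.41877512e-04]
 [-2.20474837e-04  9.64773669e-01  2.63081203e-01 -6.49676741e-02]
 [ 2.20079502e-04 -2.63081156e-01  9.64773682e-01 -1.43867909e-01]
 [ 0.00000000e+00  0.00000000e+00  0.00000000e+00  1.00000000e+00]]
```

View pics/all0.png

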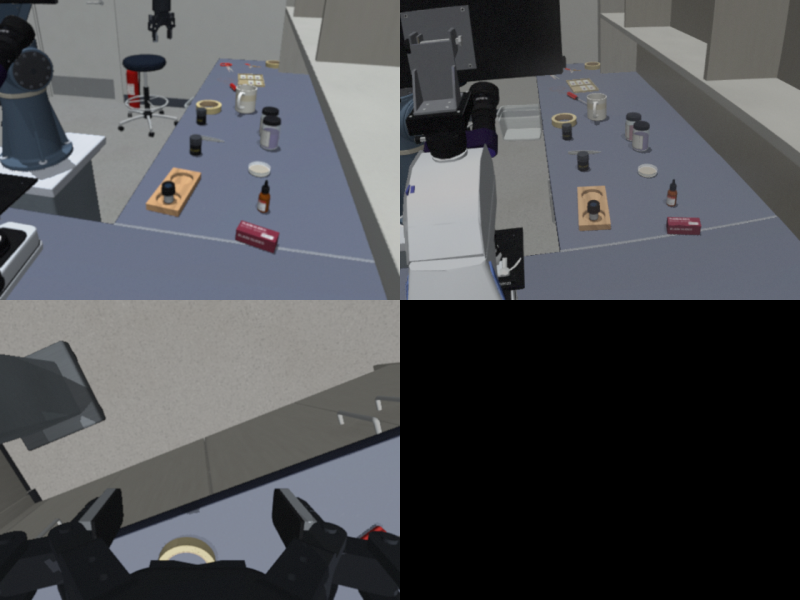

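The composite shows can A at scene ≈(274,202) and can B at ≈(282,162), with tweezers between them. Behind can B is a tape roll. The stand is at ≈(243,268), its eyepiece in the near recess. I'll zoom in to locate them precisely.

Run:
```python
from h import *
a=cv2.imread("pics/scene0.png")[130:310,190:323]; b=cv2.imread("pics/side0.png")[150:330,200:333]
f=lambda i:cv2.resize(i,(399,540),interpolation=cv2.INTER_CUBIC)
cv2.imwrite("pics/z0.png",np.hstack([f(a),f(b)]))
```

```text
(no output)
```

View pics/z0.png

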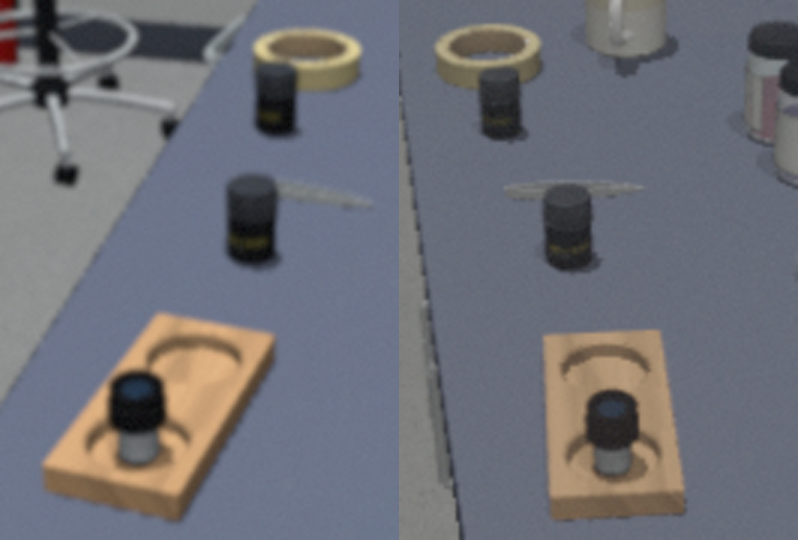

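The crops show can A at scene (274,203) / side (256,225) and can B at scene (282,163) / side (234,184). The free recess is the one farther from the camera, toward the cans. I'll triangulate and use the corners of the stand.

```bash
cat >> h.py <<'E'
def tri(rs):
    A=0;b=0
    for c,d in rs:
        d=d/np.linalg.norm(d);M=np.eye(3)-np.outer(d,d);A=A+M;b=b+M@c
    return np.linalg.solve(A,b).round(4)
E
python3 - <<'E'
from h import *
P={n:vision.camera(n) for n in["scene","side"]}
S=lambda x,y:(190+x/3,130+y/3); D=lambda x,y:(200+(x-399)/3,150+y/3)
for nm,a,b in [("A",S(251,219),D(568,226)),("B",S(275,98),D(500,103)),("eye",S(138,415),D(612,430))]:
    print(nm,tri([ray(P["scene"],a),ray(P["side"],b)]),at(P["scene"],a,.0285),at(P["side"],b,.0285))
c1=np.array([at(P["scene"],S(*q),.018) for q in [(160,314),(275,335),(181,498),(45,466)]])
c2=np.array([at(P["side"],D(*q),.018) for q in [(543,337),(660,331),(684,494),(551,498)]])
for c in(c1,c2,(c1+c2)/2):
    m=c.mean(0); y=(c[0]+c[1]-c[2]-c[3]);L=np.linalg.norm(y)/2;y/=np.linalg.norm(y)
    print(c[:,:2].tolist(),m,"L",L,"ang",np.degrees(np.arctan2(y[1],y[0])),"free",m+.045*y,"eye",m-.045*y)
# tweezers ends
print(at(P["scene"],S(280,183),.005),at(P["scene"],S(373,204),.005),at(P["side"],D(503,190),.005),at(P["side"],D(643,188),.005))
E
```

```text
A [0.4694 0.102  0.0302] [0.4689 0.1032 0.0285] [0.4702 0.107  0.0285]
B [0.4436 0.3281 0.0299] [0.4431 0.33   0.0285] [0.444  0.332  0.0285]
eye [ 0.4573 -0.1516  0.0332] [ 0.4555 -0.1468  0.0285] [ 0.4585 -0.1443  0.0285]
[[0.4346, -0.0212], [0.5122, -0.0301], [0.494, -0.2006], [0.4146, -0.1898]] [ 0.46385  -0.110425  0.018   ] L 0.17062242672052227 ang 83.57266222125841 free [ 0.46888744 -0.06570784  0.018     ] eye [ 0.45881256 -0.15514216  0.018     ]
[[0.4326, -0.0208], [0.513, -0.0297], [0.4917, -0.2001], [0.4136, -0.188]] [ 0.462725 -0.10965   0.018   ] L 0.16999841911029642 ang 83.19269804394759 free [ 0.46805887 -0.06496723  0.018     ] eye [ 0.45739113 -0.15433277  0.018     ]
[[0.4336, -0.020999999999999998], [0.5126, -0.0299], [0.49285, -0.20035], [0.4141, -0.1889]] [ 0.4632875 -0.1100375  0.018    ] L 0.17030948667059037 ang 83.38302817561052 free [ 0.46847291 -0.06533726  0.018     ] eye [ 0.45810209 -0.15473774  0.018     ]
[0.4698 0.2137 0.005 ] [0.5468 0.1932 0.005 ] [0.432  0.2154 0.005 ] [0.5461 0.1954 0.005 ]
```

```bash
cat >> h.py <<'E'
def plan(tgt,yaw,n,gap):
    """rows to bring the TCP to tgt, tool down, tool-x at yaw (rad, world)"""
    s=ctrl.observe(); p=np.array(s["position"]); R=Ro.from_quat(s["ee_rot"])
    G=Ro.from_euler("z",yaw)*Ro.from_euler("x",np.pi)
    w=(R.inv()*G).as_rotvec(); out=[]
    for i in range(n):
        Ri=R*Ro.from_rotvec(w*i/n)
        out+=[*(Ri.inv().apply((np.array(tgt)-p)/n)).round(4),*(w/n).round(4),gap]
    print(p.round(4),"turn",w.round(3),[float(x) for x in out])
E
python3 -c "
from h import *
plan([.444,.330,.14],0,8,.085)"
```

```text
[0.2328 0.58   0.2313] turn [-0.    -0.     1.189] [-0.0192, 0.0361, 0.0114, -0.0, -0.0, 0.1486, 0.085, -0.0136, 0.0386, 0.0114, -0.0, -0.0, 0.1486, 0.085, -0.0077, 0.0402, 0.0114, -0.0, -0.0, 0.1486, 0.085, -0.0017, 0.0409, 0.0114, -0.0, -0.0, 0.1486, 0.085, 0.0044, 0.0407, 0.0114, -0.0, -0.0, 0.1486, 0.085, 0.0103, 0.0396, 0.0114, -0.0, -0.0, 0.1486, 0.085, 0.0161, 0.0376, 0.0114, -0.0, -0.0, 0.1486, 0.085, 0.0215, 0.0348, 0.0114, -0.0, -0.0, 0.1486, 0.085]
```

Request:
play_rows(motion=[-0.019, 0.036, 0.0114, 0, 0, 0.149, 0.085, -0.0136, 0.0386, 0.0114, 0, 0, 0.149, 0.085, -0.0077, 0.04, 0.0114, 0, 0, 0.149, 0.085, -0.0017, 0.041, 0.0114, 0, 0, 0.149, 0.085, 0.0044, 0.041, 0.0114, 0, 0, 0.149, 0.085, 0.0103, 0.0396, 0.0114, 0, 0, 0.149, 0.085, 0.016, 0.0376, 0.0114, 0, 0, 0.149, 0.085, 0.0215, 0.035, 0.0114, 0, 0, 0.149, 0.085, 0, 0, 0, 0, 0, 0, 0.085])

```text
t: 1.82
position: [0.4484, 0.3221, 0.1391]
ee_rot: [1.0, -0.02, 0.003, -0.003]
ft_force: [0.1, 0.6, 0.1]
finger_gap: 0.0847
```

```bash
python3 -c "
from h import *
s=ctrl.observe();p=vision.camera('wrist');cv2.imwrite('pics/w1.png',p['img'][:,:,::-1])
for r in spotter.outline_of(p,'can_a_mid'): print(r['p'],r['location'],at(p,r['location'],.0285,s),[at(p,(c,r['location'][1]),.0285,s) for c in (np.where(r['region'].any(0))[0][[0,-1]])])
print(s['position'],s['ft_force'])
plan([.444,.330,.14],0,3,.085)"
```

```text
[0.44842966 0.32209769 0.13908854] [0.09345347 0.6099221  0.09098852]
[0.4469 0.324  0.1398] turn [-0.008 -0.007 -0.036] [-0.001, -0.0019, -0.0001, -0.0026, -0.0022, -0.0119, 0.085, -0.001, -0.002, -0.0001, -0.0026, -0.0022, -0.0119, 0.085, -0.001, -0.002, -0.0001, -0.0026, -0.0022, -0.0119, 0.085]
```

View pics/w1.png

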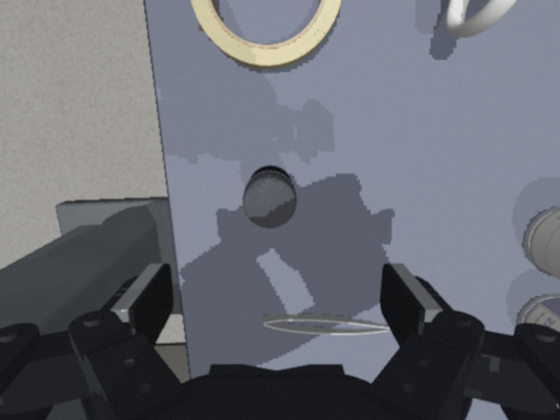

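The wrist view shows the can's cap at ≈(270,199), the tape well above it and the tweezers below at row 325. The arm was still settling, so I'll re-measure.

```bash
python3 -c "
from h import *
for i in range(2):
    s=ctrl.observe();p=vision.camera('wrist');s2=ctrl.observe()
    print(s['position'],s2['position'])
    g=cv2.GaussianBlur(p['img'].max(2),(5,5),0)[150:260,220:320]
    m=(g<80).astype('uint8');n,l,st,c=cv2.connectedComponentsWithStats(m)
    print([(a.tolist(),b.round(1).tolist()) for a,b in zip(st,c) if a[4]>300])
    print(at(p,(270,199),.057,s))
    for r in spotter.outline_of(p,'can_b_mid')[:2]: print(r['p'],r['location'],at(p,r['location'],.045,s))
"
```

```text
[0.44693212 0.3240499  0.13980434] [0.44650384 0.32462745 0.14000315]
[([0, 0, 100, 110, 9716], [48.5, 55.0]), ([29, 18, 50, 62, 1284], [56.8, 50.6])]
[0.4451 0.3361 0.057 ]
0.8 [274.4, 201.1] [0.4478 0.3317 0.045 ]
[0.44623818 0.32499493 0.14009842] [0.44611257 0.32515897 0.14016534]
[([0, 0, 100, 110, 9615], [48.4, 54.8]), ([30, 19, 50, 62, 1385], [57.2, 52.4])]
[0.4444 0.337  0.057 ]
0.71 [273.4, 201.2] [0.4465 0.3325 0.045 ]
```

```bash
python3 -c "
from h import *
plan([.446,.332,.021],0,5,.085)"
```

```text
[0.4461 0.3252 0.1402] turn [-0.008 -0.007 -0.033] [-0.0002, -0.0012, 0.0238, -0.0016, -0.0015, -0.0066, 0.085, -0.0002, -0.0012, 0.0238, -0.0016, -0.0015, -0.0066, 0.085, -0.0001, -0.0012, 0.0238, -0.0016, -0.0015, -0.0066, 0.085, -0.0001, -0.0013, 0.0238, -0.0016, -0.0015, -0.0066, 0.085, -0.0001, -0.0013, 0.0238, -0.0016, -0.0015, -0.0066, 0.085]
```

Request:
play_rows(motion=[0, -0.003, 0.024, -0.003, -0.003, -0.012, 0.085, 0, -0.003, 0.024, -0.003, -0.003, -0.012, 0.085, 0, -0.002, 0.024, -0.002, -0.002, -0.01, 0.085, 0, 0, 0.024, 0, 0, 0, 0.085, 0, 0, 0.018, 0, 0, 0, 0.085, 0, 0, 0, 0, 0, 0, 0.085])

```text
t: 2.88
position: [0.4448, 0.341, 0.0261]
ee_rot: [1.0, 0.008, 0.003, -0.002]
ft_force: [-0.2, -0.4, 0.5]
finger_gap: 0.0849
```

```bash
python3 -c "
from h import *
plan([.446,.332,.021],0,1,.085)"
```

```text
[0.4448 0.341  0.0261] turn [-0.003 -0.006  0.015] [0.001, 0.009, 0.0051, -0.0033, -0.0056, 0.0155, 0.085]
```

Request:
play_rows(motion=[0.001, 0.009, 0.005, -0.003, -0.005, 0, 0.085, 0, 0, 0, 0, 0, 0, 0.085])

```text
t: 3.12
position: [0.4463, 0.3326, 0.0222]
ee_rot: [1.0, 0.009, 0.001, -0.0]
ft_force: [0.8, -0.3, -1.0]
finger_gap: 0.085
```

```bash
python3 -c "
from h import *
plan([.446,.332,.021],0,1,.085)
s=ctrl.observe();p=vision.camera('wrist');cv2.imwrite('pics/w2.png',p['img'][:,:,::-1])"
```

```text
[0.4463 0.3326 0.0222] turn [-0.001 -0.002  0.018] [-0.0003, 0.0006, 0.0012, -0.0009, -0.0024, 0.0176, 0.085]
```

View pics/w2.png

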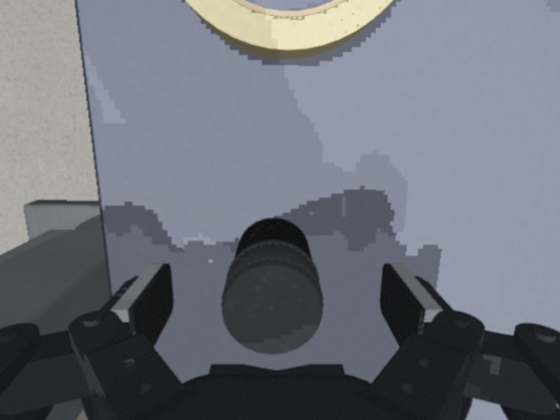

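The cap centre is at ≈(272,302), between the fingers, so the grasp is nearly centred.

```bash
python3 -c "
from h import *
s=ctrl.observe();p=vision.camera('wrist')
print(at(p,(272,304),.057,s),s['position'])"
```

```text
[0.4463 0.3345 0.057 ] [0.4466237  0.33301073 0.02253425]
```

Request:
play_rows(motion=[0, 0, 0.001, 0, 0, 0, 0.065, 0, 0, 0, 0, 0, 0, 0.05, 0, 0, 0, 0, 0, 0, 0.03, 0, 0, 0, 0, 0, 0, 0.03, 0, 0, 0, 0, 0, 0, 0.03, 0, 0, 0, 0, 0, 0, 0.03])

```text
t: 3.98
position: [0.4467, 0.3332, 0.0227]
ee_rot: [1.0, 0.009, 0.002, -0.001]
ft_force: [-1.0, 0.6, 1.6]
finger_gap: 0.0362
```

Request:
play_rows(motion=[0, 0, -0.01, 0, 0, 0, 0.03, 0, 0, -0.015, 0, 0, 0, 0.03, 0, 0, -0.01, 0, 0, 0, 0.03, 0, 0, 0, 0, 0, 0, 0.03, 0, 0, 0, 0, 0, 0, 0.03])

```text
t: 4.6
position: [0.4461, 0.3329, 0.0597]
ee_rot: [1.0, 0.009, 0.002, -0.001]
ft_force: [0.4, -0.9, -5.0]
finger_gap: 0.0365
```

```bash
python3 -c "
from h import *
for i in range(4):
    s=ctrl.observe();print(s['position'],s['ft_force'],s['wrist_torque'],s['finger_gap']);p=vision.camera('side')
cv2.imwrite('pics/s2.png',cv2.resize(p['img'][120:260,180:320,::-1],(560,560)))
"
```

```text
[0.44614976 0.33285249 0.05965331] [ 0.44938647 -0.93234306 -4.98018803] [-0.02828088 -0.035733   -0.02599595] 0.03654938146443073
[0.44621601 0.33286672 0.05959965] [ 0.45733199 -0.69161981 -4.64930236] [ 0.00427324 -0.0097811   0.00190337] 0.03636486749355864
[0.44614334 0.33283395 0.0594031 ] [ 0.07212288 -0.09451194 -3.69596212] [0.02818048 0.02350909 0.04944134] 0.036380834162146866
[0.44603915 0.33279302 0.05922206] [ 0.47674374  0.42479696 -3.86263062] [ 0.00577104 -0.02944138 -0.02084471] 0.0362812364633248
```

About 3.8 N is hanging on the tool, so can B is the heavy one (the empty can would show about 0.5 N). I'll carry it high over the other can to the recess.

Request:
play_rows(motion=[0, 0, -0.03, 0, 0, 0, 0.03, 0, 0, -0.03, 0, 0, 0, 0.03, 0.0015, 0.02, -0.02, 0, 0, 0, 0.03, 0.0015, 0.03, 0, 0, 0, 0, 0.03, 0.0015, 0.03, 0, 0, 0, 0, 0.03, 0.0015, 0.03, 0, 0, 0, 0, 0.03, 0.0015, 0.03, 0, 0, 0, 0, 0.03, 0.0015, 0.03, 0, 0, 0, 0, 0.03, 0.0015, 0.03, 0, 0, 0, 0, 0.03, 0.0015, 0.03, 0, 0, 0, 0, 0.03, 0.0015, 0.03, 0, 0, 0, 0, 0.03, 0.0015, 0.03, 0, 0, 0, 0, 0.03, 0.0015, 0.03, 0, 0, 0, 0, 0.03, 0.0015, 0.03, 0, 0, 0, 0, 0.03, 0, 0, 0, 0, 0, 0, 0.03])

```text
t: 6.68
position: [0.4694, -0.0281, 0.1378]
ee_rot: [1.0, 0.01, -0.001, 0.0]
ft_force: [0.4, 0.2, -4.3]
finger_gap: 0.0367
```

```bash
python3 -c "
from h import *
s=ctrl.observe();print(s['ft_force'],s['finger_gap'])
plan([.468,-.065,.12],0,3,.03)"
```

```text
[ 0.42086715  0.16757586 -4.25447516] 0.03665495004961219
[ 0.4694 -0.0281  0.1378] turn [0.    0.002 0.019] [-0.0007, 0.0123, 0.006, 0.0001, 0.0008, 0.0064, 0.03, -0.0006, 0.0123, 0.0059, 0.0001, 0.0008, 0.0064, 0.03, -0.0005, 0.0123, 0.0059, 0.0001, 0.0008, 0.0064, 0.03]
```

Request:
play_rows(motion=[-0.0006, 0.015, 0.015, 0, 0, 0.006, 0.03, 0, 0.014, 0.015, 0, 0, 0.006, 0.03, 0, 0.008, 0.015, 0, 0, 0.006, 0.03, 0, 0, 0.01, 0, 0, 0, 0.03, 0, 0, 0, 0, 0, 0, 0.03])

```text
t: 7.3
position: [0.4682, -0.0642, 0.0799]
ee_rot: [1.0, 0.0, -0.002, -0.001]
ft_force: [-0.7, -0.8, -3.3]
finger_gap: 0.0362
```

```bash
python3 -c "
from h import *
for n in ['scene','side']:
    s=ctrl.observe();p=vision.camera(n);cv2.imwrite(f'pics/{n}3.png',p['img'][:,:,::-1])
    print(s['position'],s['ft_force'])
    # project predicted floor-centre, can-bottom
    for X in [[.4685,-.0653,.018],[*s['position'][:2],s['position'][2]-.0227]]:
        print(cv2.projectPoints(np.array([X]),cv2.Rodrigues(np.array(p['R']))[0],np.array(p['t']),p['K'],np.array([p['k1'],0,0,0,0.]))[0].ravel().round(1))
f=lambda i:cv2.resize(i,(399,540),interpolation=cv2.INTER_CUBIC)
a=cv2.imread('pics/scene3.png')[170:350,190:323]; b=cv2.imread('pics/side3.png')[180:360,200:333]
cv2.imwrite('pics/z3.png',np.hstack([f(a),f(b)]))
plan([.468,-.065,.03],0,3,.03)"
```

```text
[ 0.46818256 -0.06416073  0.07988964] [-0.65816678 -0.7677058  -3.31544196]
[254.9 248.8]
[254.7 230.3]
[ 0.46849523 -0.06420994  0.08028618] [-0.22408012  0.03130295 -3.22707575]
[268.9 272.8]
[268.5 256. ]
[ 0.4688 -0.0643  0.0807] turn [-0.001  0.003  0.001] [-0.0002, 0.0002, 0.0169, -0.0003, 0.001, 0.0004, 0.03, -0.0002, 0.0002, 0.0169, -0.0003, 0.001, 0.0004, 0.03, -0.0003, 0.0002, 0.0169, -0.0003, 0.001, 0.0004, 0.03]
```

View pics/z3.png

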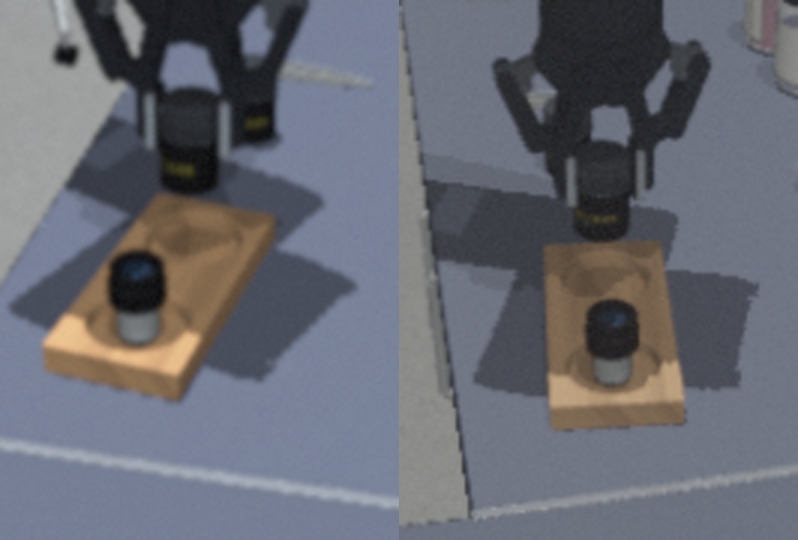

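Can held, still upright, ≈3.3 N. Its underside is at scene crop (188,180) and side crop (601,229). The recess centre is at x≈195 and x≈607, so I'll shift about +3.5 mm in x and then lower.

Request:
play_rows(motion=[0.003, 0, 0.012, 0, 0, 0, 0.03, 0, 0, 0.012, 0, 0, 0, 0.03, 0, 0, 0.01, 0, 0, 0, 0.03, 0, 0, 0.006, 0, 0, 0, 0.03, 0, 0, 0, 0, 0, 0, 0.03])

```text
t: 8.02
position: [0.4728, -0.0638, 0.0384]
ee_rot: [1.0, 0.001, -0.001, -0.0]
ft_force: [-0.2, 0.3, -4.2]
finger_gap: 0.0366
```

```bash
python3 -c "
from h import *
for i in range(2):s=ctrl.observe();print(s['ft_force']);vision.camera('side')
plan([.4715,-.065,.0285],0,3,.03)"
```

```text
[-0.18767664  0.31538536 -4.16072914]
[ 0.66284284  0.29848154 -4.30912423]
[ 0.4731 -0.064   0.039 ] turn [-0.     0.     0.003] [-0.0005, 0.0003, 0.0035, -0.0, 0.0, 0.0008, 0.03, -0.0005, 0.0003, 0.0035, -0.0, 0.0, 0.0008, 0.03, -0.0005, 0.0003, 0.0035, -0.0, 0.0, 0.0008, 0.03]
```

Request:
play_rows(motion=[-0.001, 0.001, 0.004, 0, 0, 0, 0.03, 0, 0, 0.004, 0, 0, 0, 0.03, 0, 0, 0.002, 0, 0, 0, 0.03, 0, 0, 0, 0, 0, 0, 0.03])

```text
t: 8.62
position: [0.4726, -0.0653, 0.029]
ee_rot: [1.0, 0.001, 0.001, 0.0]
ft_force: [0.5, 0.3, -3.8]
finger_gap: 0.0364
```

```bash
python3 -c "
from h import *
for i in range(3):s=ctrl.observe();print(s['ft_force'],s['position']);p=vision.camera('side')
a=vision.camera('scene')['img'][170:350,190:323,::-1]; b=p['img'][180:360,200:333,::-1]
f=lambda i:cv2.resize(i,(399,540),interpolation=cv2.INTER_CUBIC)
cv2.imwrite('pics/z4.png',np.hstack([f(a),f(b)]))"
```

```text
[ 0.50534607  0.2992989  -3.84030755] [ 0.4726218  -0.06533161  0.02900139]
[ 0.83006003 -0.13443467 -4.33638256] [ 0.47269388 -0.06534835  0.02909212]
[-0.45235362 -0.04634565 -3.89230659] [ 0.47273489 -0.06537485  0.02914461]
```

View pics/z4.png

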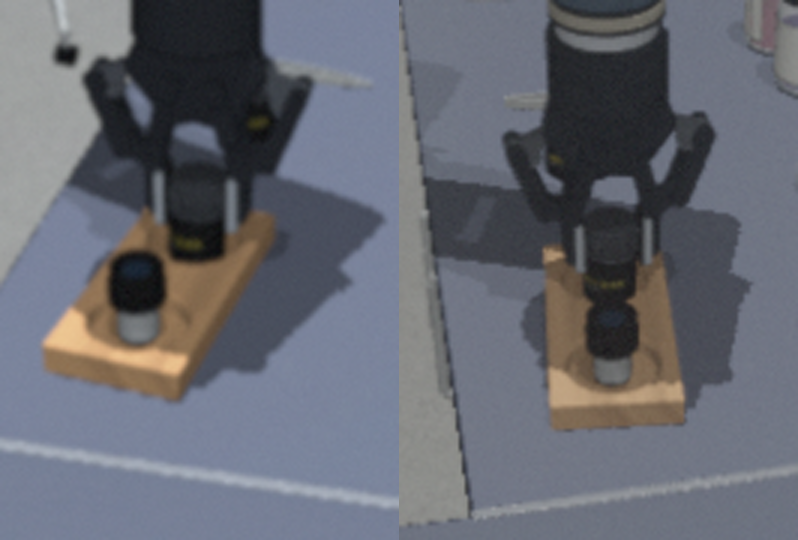

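The can is centred in the recess (scene x≈196) but not yet bearing: the force is unchanged. I'll keep lowering in millimetres until contact.

Request:
play_rows(motion=[0, 0, 0.0015, 0, 0, 0, 0.03, 0, 0, 0, 0, 0, 0, 0.03])

```text
t: 9.07
position: [0.4729, -0.0654, 0.029]
ee_rot: [1.0, 0.001, 0.002, 0.001]
ft_force: [-0.5, -0.3, -4.6]
finger_gap: 0.0362
```

Request:
play_rows(motion=[0, 0, 0.0015, 0, 0, 0, 0.03, 0, 0, 0, 0, 0, 0, 0.03])

```text
t: 9.32
position: [0.473, -0.0655, 0.0289]
ee_rot: [1.0, 0.001, 0.002, 0.001]
ft_force: [0.2, -0.1, -3.6]
finger_gap: 0.0365
```

Request:
play_rows(motion=[0, 0, 0.001, 0, 0, 0, 0.03, 0, 0, 0, 0, 0, 0, 0.03])

```text
t: 9.57
position: [0.4731, -0.0656, 0.0288]
ee_rot: [1.0, 0.002, 0.002, 0.001]
ft_force: [0.4, 0.6, -2.1]
finger_gap: 0.0363
```

Request:
play_rows(motion=[0, 0, 0.003, 0, 0, 0, 0.03, 0, 0, 0.001, 0, 0, 0, 0.03])

```text
t: 9.82
position: [0.473, -0.0657, 0.0286]
ee_rot: [1.0, 0.002, 0.003, 0.002]
ft_force: [-0.6, 0.9, 3.3]
finger_gap: 0.0366
```

```bash
python3 -c "
from h import *
for i in range(4):s=ctrl.observe();print(s['ft_force'],s['position']);p=vision.camera('side')"
```

```text
[-0.55499154  0.87009293  3.33993804] [ 0.47303095 -0.06567981  0.02863738]
[-3.30567103  0.12162417 14.59029744] [ 0.47301787 -0.06567423  0.02851986]
[-3.19850079  1.1469815  15.44039969] [ 0.4730374  -0.06566989  0.02851365]
[-3.44216653  0.39870352 15.4473366 ] [ 0.47304974 -0.06567161  0.02853316]
```

The can now bears on the floor (+15 N). I'll release, then retreat straight up.

Request:
play_rows(motion=[0, 0, -0.0005, 0, 0, 0, 0.045, 0, 0, 0, 0, 0, 0, 0.06, 0, 0, 0, 0, 0, 0, 0.075, 0, 0, 0, 0, 0, 0, 0.075, 0, 0, -0.01, 0, 0, 0, 0.075, 0, 0, -0.025, 0, 0, 0, 0.075, 0, 0, -0.04, 0, 0, 0, 0.075, 0, 0, -0.04, 0, 0, 0, 0.075, 0, -0.03, -0.03, 0, 0, 0, 0.075, 0, -0.03, 0, 0, 0, 0, 0.075, 0, -0.03, 0, 0, 0, 0, 0.075, 0, 0, 0, 0, 0, 0, 0.075, 0, 0, 0, 0, 0, 0, 0.075])

```text
t: 11.65
position: [0.4731, 0.0261, 0.1826]
ee_rot: [1.0, 0.001, 0.007, 0.002]
ft_force: [-0.3, -0.4, -0.5]
finger_gap: 0.0749
```

```bash
python3 -c "
from h import *
s=ctrl.observe();print(s['ft_force'],s['position'])
P={}
for n in ['scene','side']:
    p=P[n]=vision.camera(n)
    for o in ['can_a_mid','eyepiece_mid']:
        for r in spotter.outline_of(p,o): print(n,o,round(r['p'],2),r['location'],at(p,r['location'],.0345 if r['location'][1]>235 else .0285))
a=P['scene']['img'][130:310,190:323,::-1]; b=P['side']['img'][150:330,200:333,::-1]
f=lambda i:cv2.resize(i,(399,540),interpolation=cv2.INTER_CUBIC)
cv2.imwrite('pics/z5.png',np.hstack([f(a),f(b)]))"
```

```text
[-0.2786389  -0.44290982 -0.45752416] [0.4730952  0.02606058 0.18258154]
scene can_a_mid 0.61 [274.9, 202.2] [0.4708 0.1074 0.0285]
scene eyepiece_mid 0.87 [233.8, 268.2] [ 0.4543 -0.1553  0.0345]
side can_a_mid 0.92 [254.0, 224.4] [0.4656 0.1122 0.0285]
side eyepiece_mid 0.67 [273.5, 292.4] [ 0.4622 -0.15    0.0345]
```

View pics/z5.png

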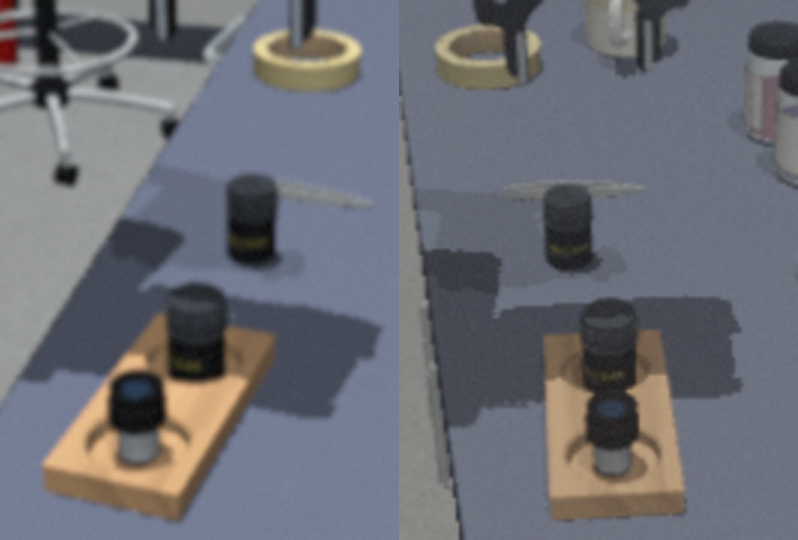

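The heavy can stands upright and centred in the free recess (scene crop (196,332), side crop (609,345)). The eyepiece and the other can look unmoved. One numeric check, then I'll hand in.

```bash
python3 -c "
from h import *
P={n:vision.camera(n) for n in['scene','side']}
print(tri([ray(P['scene'],(190+196/3,130+332/3)),ray(P['side'],(200+210/3,150+345/3))]),'recess .4685 -.0653')
print(ctrl.observe()['ft_force']); print(ctrl.sign_off())"
```

```text
[ 0.4704 -0.0687  0.0385] recess .4685 -.0653
[0.07782708 0.46982653 0.34609196]
the job is handed in; nothing more can be done
None
```

The heavy can is upright in the free recess of the stand, and I handed the job in at about 12 s of the 51 s allowed. No verdict was reported.

- **Which can was heavy:** I lifted the far can first. The wrist read about 3.3 to 4.3 N while it was held and about 0 N after release. That fits roughly 0.36 kg, so it was the heavy one.
- **Placing:** I lowered it into the recess until the wrist force showed contact with the floor. I then released it and backed the gripper away.
- **Position check:** Triangulation from the two cameras put the can about 4 mm from the recess centre, against 16 mm allowed. It gave a centre height of 38.5 mm, where 34.5 mm is expected and 30 to 40 mm is allowed. My triangulated heights had been 1 to 2 mm high for the cans when they stood on the worktop, so I put part of that excess down to picture error.
- **Other objects:** In the last pictures the eyepiece and the empty can stand upright where they started. I never touched the empty can, which is about 170 mm from the recess. The object finder did not report the placed can in the last pictures, so its position comes from pixels I read by eye.

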